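Show which spanner goes in which compartment

ROBOT

A 6-joint arm with a two-finger parallel gripper is mounted at the origin on the work surface. World frame = base frame: x ahead of the robot, y to its left, z up, the work surface at z = 0. Lengths are in m, angles in degrees, forces in N, time in s.
With the tool pointing down it reaches from about 0.3 to 0.75 m from the base axis. Payload 8.5 kg.
Tool frame: the origin (TCP) lies between the finger pads; the fingertips stand env.finger_overhang ahead of it and the grasp point (between the pads) lies 2 mm behind it (env.finger_overhang is the distance from the TCP to the fingertips, in m); z points along the fingers, y is the line along which they close (so a half turn about z gives the same grasp; the last joint's range is limited). The gripper opens to 85 mm and grips with 20 to 120 N. Pads are 22 mm wide; open, the fingers measure 114 mm over their backs; the gripper's body (76 mm by 85 mm) begins 54 mm behind the grasp point. The pads swing forward as they close: fully open they stand 13 mm farther back than shut.
Start: joints at [54.758, 21.807, 74.336, -0, 83.858, -12.336], TCP at [0.214, 0.507, 0.248] pointing down, gripper open.
Joint ranges: [-178.18, 178.18], [-50.72, 133.34], [12.68, 142.11], [-81.47, 261.47], [9.98, 163.14], [-165.26, 165.26]. Speed limits (degrees/s): [136.94, 136.94, 180, 180, 180, 180].

INTERFACE

Orientations are given as a 3x3 rotation matrix whose columns are the frame's x, y, z axes.
In Python, from rig import env gives the robot as it stands. The module is installed in compiled form; this text tells all that it offers.
- The arm moves only by the tool jog_arm, never from a script. Its arguments are lists of equal length, an entry for each row: "hand": the finger opening in m, from 0 to 0.0854; "travel": the shift along the world's x, y, z in m, a list of three; "yaw": the turn about the world's z in rad. A call has exactly 5 rows; each row shifts and turns the commanded pose from where the row before left it; what a row does not reach is not made up. A row lasts 1/8 s, in which the tool goes at most 62.5 mm and 10.7 degrees, less where a joint would pass 70% of its speed; a pose out of reach is approached as far as the arm can. A call is refused whole if a number of a shift passes 0.0625 or a number of a turn 0.188, either way. A call with a gripper value outside its range is refused whole. The fingers move at their own pace and stop on an object; "grip_force" is the grip in N (left out, the last holds). Time passes only in rows, so rows that do not move let the fingers close, or fill a call up. It gives the time, the measured TCP pose, the force, the opening and the grip force at its end, in the units of the state.
- env.observe(): the state, without advancing time (a new reading comes with each control period).
- env.get_image(name): name is "scene" or "side" or "wrist"; returns the picture (400x640x3 uint8, red, green, blue); there is no depth.
- env.calibration(name): a dict with "fx", "fy", "cx", "cy" (pixels), "k1" (the pictures are not rectified: a ray, as slopes to the right and down, at radius r is drawn at 1 + k1 r^2 times it, then the intrinsics apply), "position" and "rotation" of the camera in the world; the wrist camera has in their place "hand_eye" (4x4, takes a point from camera to tool coordinates, whose origin is the TCP and whose axes are the flange's). Camera axes: x right, y down, z forward; pixel columns grow to the right and rows downward; lengths in m; the calibration is good to about 2 mm. A picture is of the moment at which its call begins: read the wrist's pose just before it. calibration takes no time and is no camera call.
- env.close_job(): hands the job in; it is judged then, once.
The state is a dict: "time_s": time; "q": joint angles; "qvel": joint speeds; "joint_efforts": joint torques, N m; "position": TCP position; "tool_rot": TCP orientation; "ft_force": force on the tool from outside, world axes, zero at the start; "wrist_torque": the same for the moment, N m; "grip_width": finger opening in m; "gripper_force": force on a finger pad.
Only numpy, scipy, OpenCV 4.12 (cv2) and the standard library are available. Lean on these libraries where they do the work, as an engineer would, in place of code of your own. Each camera call takes 0.05 s, during which the arm holds its last target. There are 200 camera calls.

TASK

Show your helper what to put away and where, only pointing, with the hand touching and moving nothing: point down at the middle of the shortest of the three spanners, fingertips about two to five centimetres above it, and stay there for two seconds. Then point in the same way at the middle of the one empty compartment of the wooden tray, fingertips about two to five centimetres above its rim, for two seconds, and finish with the hand raised at least 25 cm above the table. Whenever the hand moves across, keep it well up, so that it never dips over another spanner or a filled compartment as if pointing there.

Things in the scene. Friction and masses are not known exactly. Their poses are not given: they have to be found in the camera images.
- spanner_short: Open-ended spanner of bare steel lying flat on the table, 120 mm long overall; shaft 17 mm wide and 7 mm thick, jaw 38 mm wide, 8 mm thick. Origin: under the middle of its length, on the table; x runs along it from the ring end to the open jaw, z up. The shortest of the three spanners; they lie side by side in any order, roughly 110 mm apart.
- spanner_middle: Open-ended spanner of bare steel lying flat on the table, 165 mm long overall; shaft 17 mm wide and 7 mm thick, jaw 38 mm wide, 8 mm thick. Origin: under the middle of its length, on the table; x runs along it from the ring end to the open jaw, z up. The middle one of the three spanners; they lie side by side in any order, roughly 110 mm apart.
- spanner_long: Open-ended spanner of bare steel lying flat on the table, 210 mm long overall; shaft 17 mm wide and 7 mm thick, jaw 38 mm wide, 8 mm thick. Origin: under the middle of its length, on the table; x runs along it from the ring end to the open jaw, z up. The longest of the three spanners; they lie side by side in any order, roughly 110 mm apart.
- tray: Light wooden open-topped tray fixed to the table, 150 x 285 x 45 mm high, walls and floor 5 mm, with three partitions as high as the rim that make a row of four equal compartments, each 140 x 65 mm, 70 mm apart centre to centre. Origin: centre of its underside, on the table; y runs along the row, x along each compartment; rim 45 mm above the table.
- liner: Thin liner of the same light wood as the tray, 136 x 61 x 2 mm, lying bare on the floor of the one empty compartment (any of the four) and fixed there. Origin: centre of its underside, 5 mm above the table, in the middle of that compartment; x along the compartment, y across it, z up.
- tape: Roll of tape, a flat grey ring of 56 mm diameter, 24 mm high, lying in one compartment. Origin: the centre of its underside, in the middle of its compartment; x along the compartment, z up. It stays where it is.
- jar: Small glass jar with a steel cap, 48 mm diameter, 55 mm high, standing in one compartment (its cap is 15 mm above the tray's rim). Origin: the centre of its underside, in the middle of its compartment; x along the compartment, z up. It stays where it is.
- driver: Stubby screwdriver with a black handle, 110 mm long, 26 mm thick, lying in one compartment. Origin: the centre of its underside, in the middle of its compartment; x along the compartment, z up. It stays where it is.
- mug: White mug, 80 mm diameter, 90 mm high, standing beyond the spanners. Origin: centre of its underside. Not part of the job.
- hammer: Wooden-handled hammer, 210 mm long, lying on the table beyond the work. Origin: under the middle of its length. Not part of the job.
- glue: Glue bottle, 52 mm diameter, 130 mm high, standing beyond the tray. Origin: centre of its underside. Not part of the job.

How it is judged:
By the outcome, as a careful person would: the job done as asked, in the order asked, and still so for the second after the job is handed in, with the robot touching nothing.
It also fails if it takes over 45 s, if anything falls off the work surface, if the arm or the gripper's body presses on something with over 40 N, if the wrist force passes 120 N, or if a joint passes its speed limit or range.

## Working session

There is one attempt and no reset: what is moved stays moved. The work goes in short steps, Python scripts to look and compute and a tool call to move; the robot and the scene stay as the last step left them, time stands still between calls to the robot, and variables do not carry over. Pictures are saved under pics/ and viewed, at most 10 in all, crops included, and the job is handed in when it is done.

Besides the shell and the picture viewer there is one more tool, called after ">>>" as name(argument=value, ...), one argument or row to a line, values as JSON. jog_arm: Moves the arm, as the interface text tells. Its arguments: {"type":"object","properties":{"hand":{"type":"array"},"travel":{"type":"array"},"yaw":{"type":"array"},"grip_force":{"type":"number"}},"required":["hand","travel","yaw"]}

```bash
mkdir -p pics
cat > h.py <<'E'
import numpy as np, cv2
from rig import env
def world(name,px,z):
    c=env.calibration(name)
    px=np.array(px,float).reshape(-1,2)
    d=np.stack([(px[:,0]-c["cx"])/c["fx"],(px[:,1]-c["cy"])/c["fy"]],1)
    u=d.copy()
    for _ in range(30): u=d/(1+c["k1"]*(u**2).sum(1,keepdims=True))
    R=np.array(c["rotation"]);p=np.array(c["position"])
    r=np.c_[u,np.ones(len(u))]@R.T
    return p+r*((z-p[2])/r[:,2])[:,None]
E
python3 - <<'E'
from h import *
for n in("scene","side"): 
    cv2.imwrite(f"pics/{n}.png",env.get_image(n)[:,:,::-1]); print(n,env.calibration(n)["position"])
s=env.observe();print(env.finger_overhang,s["time_s"],s["position"],s["tool_rot"],s["grip_width"])
E
```

```text
scene [ 1.16779356 -0.45237325  0.62295127]
side [0.40654558 0.80649286 0.71924216]
0.017 0.1 [0.21393552 0.506424   0.24777035] [[-9.21146530e-01  3.89215165e-01 -7.91176684e-04]
 [ 3.89215852e-01  9.21145926e-01 -1.09691046e-03]
 [ 3.01854993e-04 -1.31835377e-03 -9.99999085e-01]] 0.08549920870464042
```

View pics/scene.png

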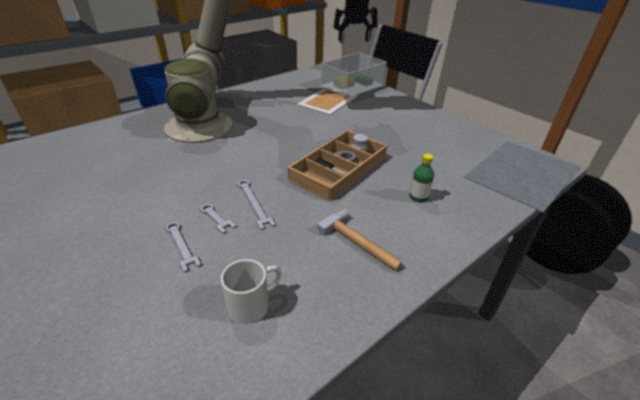

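View pics/side.png

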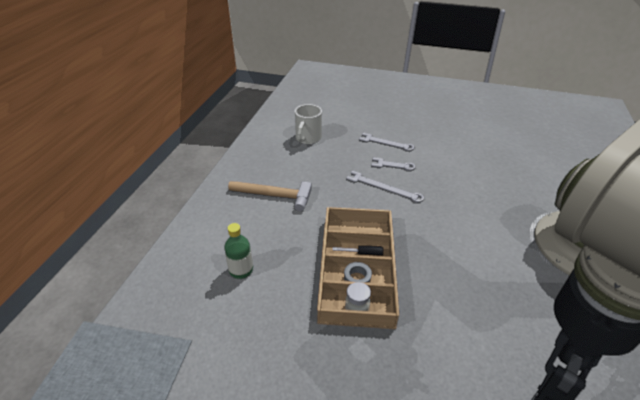

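Short spanner: the middle one (scene about (218,218), side about (393,164)). The empty compartment is the tray's top one in the side view (about (359,222)), next to the spanners. I'll enlarge both views.

Run:
```python
import cv2,numpy as np
a=cv2.imread("pics/scene.png")[170:280,150:290];b=cv2.imread("pics/side.png")[120:335,310:440]
a=cv2.resize(a,None,fx=5,fy=5,interpolation=3);b=cv2.resize(b[:,:],None,fx=2.75,fy=2.75,interpolation=3)
cv2.imwrite("pics/a.png",a);cv2.imwrite("pics/b.png",b)
```

```text
(no output)
```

View pics/a.png

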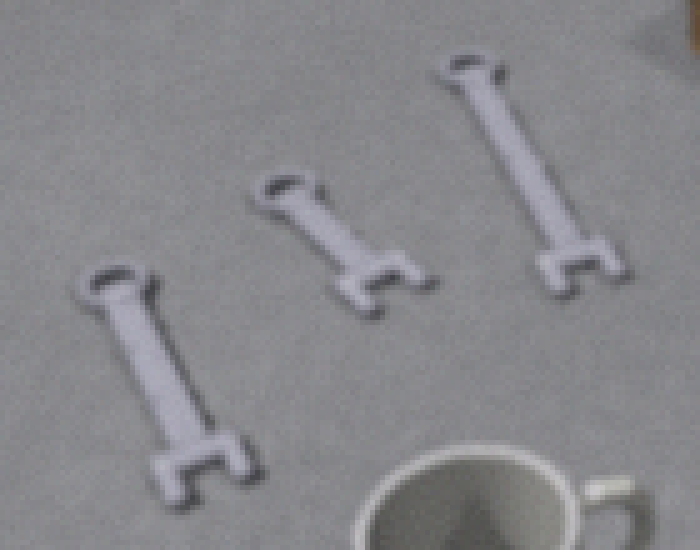

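View pics/b.png

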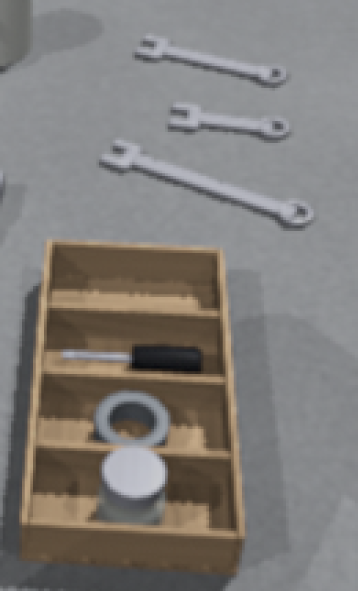

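The crops show the short spanner's ends: a.png ring (264,180), jaw tips (372,308) and (432,280); b.png ring (289,127), jaw (171,117). Rim corners in b.png: (49,242), (221,250), (242,531), (24,526). The top compartment is the empty one.

Run:
```python
from h import *
np.set_printoptions(precision=4,suppress=True)
A=lambda p:np.array(p,float)/5+[150,170]
B=lambda p:np.array(p,float)/2.75+[310,120]
for n,S,pts in (("scene",A,dict(short=[(264,180),(402,295)],long=[(448,55),(592,282)],mid=[(90,275),(213,485)])),
 ("side",B,dict(short=[(289,127),(171,117)],long=[(313,215),(106,151)],mid=[(286,76),(138,47)]))):
    for k,p in pts.items():
        w=world(n,S(p),.006);print(n,k,w.mean(0)[:2],np.linalg.norm(w[0]-w[1]),w[:,:2].tolist())
w=world("side",B([(49,242),(221,250),(242,531),(24,526)]),.045);print(w[:,:2],w.mean(0)[:2])
print(np.linalg.norm(w-np.roll(w,-1,0),axis=1))
c=w.mean(0);e=(w[:2].mean(0)-c);print("empty",c+e/np.linalg.norm(e)*.105)
# scene: tray rim corners
w=world("scene",[(348,133),(387,149),(290,167),(334,186)],.045);print(w[:,:2],w.mean(0)[:2])
```

```text
scene short [ 0.4703 -0.182 ] 0.11981352762108022 [[0.4106361719494893, -0.1877526745888528], [0.5299051692315966, -0.17634269262883023]]
scene long [ 0.4752 -0.0797] 0.2101868532447298 [[0.3723069117443131, -0.05850715673312801], [0.5781604135611164, -0.10096712690128706]]
scene mid [ 0.5054 -0.2908] 0.15985725317793292 [[0.42575160169184456, -0.2843856177656017], [0.5850855175288534, -0.2973101934893433]]
side short [ 0.4674 -0.1748] 0.11812493786107453 [[0.40889162101529947, -0.18292724794027515], [0.5258908688078788, -0.16665835244447302]]
side long [ 0.4748 -0.0736] 0.20783970824989706 [[0.3728809399542012, -0.053472044975673816], [0.576783639514076, -0.0937341045056801]]
side mid [ 0.5031 -0.2786] 0.16283149973977207 [[0.42187501566278646, -0.2729507511054873], [0.5843181920917477, -0.2841896006539396]]
[[0.5859 0.0906]
 [0.4447 0.0602]
 [0.3895 0.3297]
 [0.5296 0.3659]] [0.4874 0.2116]
[0.1445 0.2751 0.1447 0.281 ]
empty [0.5085 0.1087 0.045 ]
[[0.4046 0.3215]
 [0.5488 0.3456]
 [0.4496 0.0594]
 [0.5913 0.096 ]] [0.4986 0.2056]
```

>>> jog_arm(
  hand=[0,0,0,0,0],
  travel=[
    [0,0,0.015],
    [0,0,0.015],
    [0,0,0.015],
    [0,0,0.015],
    [0,0,0],
  ],
  yaw=[0,0,0,0,0],
  grip_force=20,
)

```text
time_s: 0.72
position: [0.2142, 0.5068, 0.3088]
tool_rot: [[-0.921, 0.389, 0.001], [0.389, 0.921, 0.001], [-0.0, 0.001, -1.0]]
ft_force: [0.2, -0.3, -0.7]
grip_width: 0.0003
gripper_force: 0.0
```

>>> jog_arm(
  hand=[0,0,0,0,0],
  travel=[
    [0.017,-0.045,0],
    [0.017,-0.045,0],
    [0.017,-0.045,0],
    [0.017,-0.045,0],
    [0.017,-0.045,0],
  ],
  yaw=[0,0,0,0,0],
)

```text
time_s: 1.35
position: [0.2991, 0.2801, 0.3075]
tool_rot: [[-0.921, 0.389, -0.001], [0.389, 0.921, -0.001], [0.001, -0.001, -1.0]]
ft_force: [0.6, 0.6, -0.1]
grip_width: -0.0001
gripper_force: 0.0
```

>>> jog_arm(
  hand=[0,0,0,0,0],
  travel=[
    [0.017,-0.045,0],
    [0.017,-0.045,0],
    [0.017,-0.045,0],
    [0.017,-0.045,0],
    [0.017,-0.045,0],
  ],
  yaw=[0,0,0,0,0],
)

```text
time_s: 1.98
position: [0.3841, 0.0551, 0.3076]
tool_rot: [[-0.921, 0.389, -0.001], [0.389, 0.921, 0.0], [0.001, -0.0, -1.0]]
ft_force: [0.6, 0.2, -0.7]
grip_width: 0.0002
gripper_force: 0.0
```

Remaining: x +0.085, y −0.233.

>>> jog_arm(
  hand=[0,0,0,0,0],
  travel=[
    [0.02,-0.055,0],
    [0.02,-0.055,0],
    [0.02,-0.055,0],
    [0.02,-0.055,0],
    [0.005,-0.013,0],
  ],
  yaw=[0,0,0,0,0],
)

```text
time_s: 2.6
position: [0.4693, -0.1791, 0.3066]
tool_rot: [[-0.92, 0.392, -0.002], [0.392, 0.92, 0.001], [0.003, 0.0, -1.0]]
ft_force: [-0.6, 1.1, -0.4]
grip_width: 0.0
gripper_force: 0.0
```

```bash
cat >> h.py <<'E'
def wpose():
    s=env.observe(); T=np.eye(4); T[:3,:3]=s["tool_rot"]; T[:3,3]=s["position"]
    return T
def wworld(T,px,z):
    c=env.calibration("wrist"); M=T@np.array(c["hand_eye"])
    px=np.array(px,float).reshape(-1,2)
    d=np.stack([(px[:,0]-c["cx"])/c["fx"],(px[:,1]-c["cy"])/c["fy"]],1); u=d.copy()
    for _ in range(30): u=d/(1+c["k1"]*(u**2).sum(1,keepdims=True))
    r=np.c_[u,np.ones(len(u))]@M[:3,:3].T; p=M[:3,3]
    return p+r*((z-p[2])/r[:,2])[:,None]
E
python3 - <<'E'
from h import *
T=wpose(); np.save("T1.npy",T)
cv2.imwrite("pics/w1.png",env.get_image("wrist")[:,:,::-1]);print(T,env.finger_overhang)
E
```

```text
[[-9.19900419e-01  3.92145382e-01 -2.28432154e-03  4.69333221e-01]
 [ 3.92143452e-01  9.19903218e-01  1.25755246e-03 -1.79055168e-01]
 [ 2.59449812e-03  2.61041300e-04 -9.99996600e-01  3.06570316e-01]
 [ 0.00000000e+00  0.00000000e+00  0.00000000e+00  1.00000000e+00]] 0.017
```

View pics/w1.png

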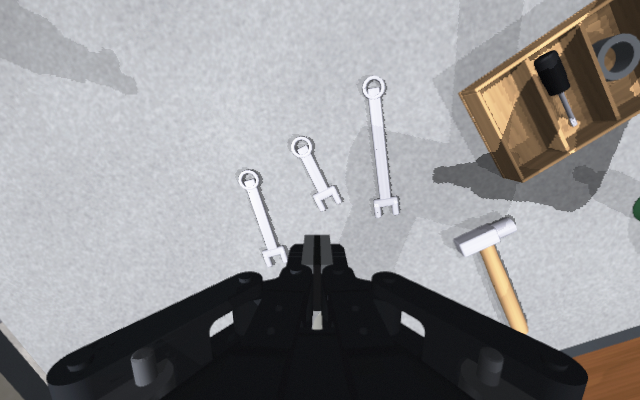

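Wrist view: short spanner in the middle, ring end at (297,138), jaw mouth at (331,204). The tray's empty end has rim corners at (461,93) and (522,181).

Run:
```python
from h import *
np.set_printoptions(precision=4,suppress=True)
T=np.load("T1.npy")
w=wworld(T,[(297,138),(331,204)],.006);print(w,w.mean(0),np.linalg.norm(w[0]-w[1]))
w=wworld(T,[(461,93),(522,181)],.045);print(w,np.linalg.norm(w[0]-w[1]))
e=w[1]-w[0];e/=np.linalg.norm(e);n=np.array([-e[1],e[0],0]);print(w.mean(0)+n*.0375)
```

```text
[[ 0.4116 -0.1863  0.006 ]
 [ 0.5249 -0.1785  0.006 ]] [ 0.4682 -0.1824  0.006 ] 0.11356008488078277
[[0.4429 0.0341 0.045 ]
 [0.5879 0.0809 0.045 ]] 0.15238335570847666
[0.5039 0.0932 0.045 ]
```

>>> jog_arm(
  hand=[0,0,0,0,0],
  travel=[
    [0,-0.001,-0.055],
    [0,0,-0.055],
    [0,0,-0.055],
    [0,0,-0.05],
    [0,0,-0.03],
  ],
  yaw=[0,0,0,0,0],
)

```text
time_s: 3.28
position: [0.4679, -0.1753, 0.0614]
tool_rot: [[-0.922, 0.388, -0.003], [0.388, 0.922, 0.002], [0.003, 0.001, -1.0]]
ft_force: [1.3, -0.6, -0.3]
grip_width: 0.0002
gripper_force: 0.0
```

>>> jog_arm(
  hand=[0,0,0,0,0],
  travel=[
    [0,0,0],
    [0,0,0],
    [0,0,0],
    [0,0,0],
    [0,0,0],
  ],
  yaw=[0,0,0,0,0],
)

```text
time_s: 3.9
position: [0.4692, -0.1775, 0.0637]
tool_rot: [[-0.921, 0.389, 0.001], [0.389, 0.921, -0.0], [-0.001, -0.0, -1.0]]
ft_force: [0.3, 0.1, -0.0]
grip_width: -0.0
gripper_force: 0.0
```

Run:
```python
from h import *
a=env.get_image("scene")[100:290,110:310,::-1];b=env.get_image("side")[80:270,310:510,::-1]
cv2.imwrite("pics/p1.png",cv2.resize(np.hstack([a,b]),None,fx=2,fy=2,interpolation=3))
```

```text
(no output)
```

View pics/p1.png

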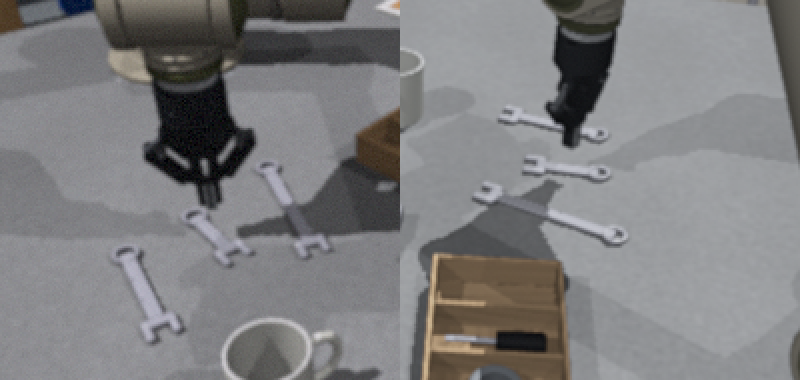

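The fingertips show at scene (214,203.5) and side (395.5,153), with the spanner just below them. I'll triangulate the height.

Run:
```python
from h import *
for z in(.02,.03,.04,.05,.06): print(z,world("scene",(214,203.5),z)[0,:2].round(3),world("side",(395.5,153),z)[0,:2].round(3))
```

```text
0.02 [ 0.436 -0.168] [ 0.469 -0.21 ]
0.03 [ 0.448 -0.172] [ 0.468 -0.196]
0.04 [ 0.46  -0.177] [ 0.467 -0.181]
0.05 [ 0.472 -0.182] [ 0.466 -0.167]
0.06 [ 0.484 -0.186] [ 0.465 -0.152]
```

Tip height is about 0.045 m, roughly 38 mm above the spanner. I'll trim slightly and hold for over 2 s.

>>> jog_arm(
  hand=[0,0,0,0,0],
  travel=[
    [0,-0.002,-0.004],
    [0,0,0],
    [0,0,0],
    [0,0,0],
    [0,0,0],
  ],
  yaw=[0,0,0,0,0],
)

```text
time_s: 4.62
position: [0.4691, -0.1794, 0.0594]
tool_rot: [[-0.921, 0.389, 0.0], [0.389, 0.921, -0.0], [-0.0, -0.0, -1.0]]
ft_force: [-0.3, 0.6, -0.7]
grip_width: -0.0
gripper_force: 0.0
```

>>> jog_arm(
  hand=[0,0,0,0,0],
  travel=[
    [0,0,0],
    [0,0,0],
    [0,0,0],
    [0,0,0],
    [0,0,0],
  ],
  yaw=[0,0,0,0,0],
)

```text
time_s: 5.25
position: [0.4691, -0.1794, 0.0593]
tool_rot: [[-0.921, 0.389, 0.0], [0.389, 0.921, -0.0], [-0.0, -0.0, -1.0]]
ft_force: [1.4, 0.8, -0.4]
grip_width: 0.0
gripper_force: 0.0
```

>>> jog_arm(
  hand=[0,0,0,0,0],
  travel=[
    [0,0,0],
    [0,0,0],
    [0,0,0],
    [0,0,0],
    [0,0,0],
  ],
  yaw=[0,0,0,0,0],
)

```text
time_s: 5.88
position: [0.4691, -0.1794, 0.0593]
tool_rot: [[-0.921, 0.389, -0.0], [0.389, 0.921, 0.0], [0.0, -0.0, -1.0]]
ft_force: [-1.0, 0.2, 0.5]
grip_width: -0.0003
gripper_force: 0.0
```

>>> jog_arm(
  hand=[0,0,0,0,0],
  travel=[
    [0,0,0],
    [0,0,0],
    [0,0,0],
    [0,0,0],
    [0,0,0],
  ],
  yaw=[0,0,0,0,0],
)

```text
time_s: 6.5
position: [0.4691, -0.1794, 0.0593]
tool_rot: [[-0.921, 0.389, -0.0], [0.389, 0.921, -0.0], [0.0, -0.0, -1.0]]
ft_force: [0.2, -0.5, -0.4]
grip_width: -0.0001
gripper_force: 0.0
```

>>> jog_arm(
  hand=[0,0,0,0,0],
  travel=[
    [0,0,0],
    [0,0,0],
    [0,0,0],
    [0,0,0],
    [0,0,0],
  ],
  yaw=[0,0,0,0,0],
)

```text
time_s: 7.12
position: [0.4691, -0.1794, 0.0593]
tool_rot: [[-0.921, 0.389, 0.0], [0.389, 0.921, -0.0], [-0.0, -0.0, -1.0]]
ft_force: [-0.7, 0.0, -0.9]
grip_width: -0.0
gripper_force: 0.0
```

>>> jog_arm(
  hand=[0,0,0,0,0],
  travel=[
    [0,0,0.05],
    [0,0,0.055],
    [0,0,0.055],
    [0,0,0.055],
    [0,0,0.035],
  ],
  yaw=[0,0,0,0,0],
)

```text
time_s: 7.75
position: [0.4691, -0.1794, 0.3121]
tool_rot: [[-0.921, 0.389, 0.003], [0.389, 0.921, -0.002], [-0.003, -0.001, -1.0]]
ft_force: [-0.5, 0.9, -0.3]
grip_width: 0.0
gripper_force: 0.0
```

>>> jog_arm(
  hand=[0,0,0,0,0],
  travel=[
    [0.007,0.05,0],
    [0.007,0.05,0],
    [0.007,0.05,0],
    [0.007,0.05,0],
    [0.007,0.05,0],
  ],
  yaw=[0,0,0,0,0],
)

```text
time_s: 8.38
position: [0.504, 0.0723, 0.3094]
tool_rot: [[-0.921, 0.389, 0.0], [0.389, 0.921, -0.0], [-0.0, -0.0, -1.0]]
ft_force: [0.7, -1.1, 0.0]
grip_width: -0.0003
gripper_force: 0.0
```

>>> jog_arm(
  hand=[0,0,0,0,0],
  travel=[
    [0,0.02,0],
    [0,0,0],
    [0,0,0],
    [0,0,0],
    [0,0,0],
  ],
  yaw=[0,0,0,0,0],
)

```text
time_s: 9.0
position: [0.5041, 0.0899, 0.3093]
tool_rot: [[-0.921, 0.39, 0.0], [0.39, 0.921, -0.0], [-0.0, -0.0, -1.0]]
ft_force: [-1.6, -0.1, -0.3]
grip_width: -0.0001
gripper_force: 0.0
```

Run:
```python
from h import *
T=wpose(); np.save("T2.npy",T)
cv2.imwrite("pics/w2.png",env.get_image("wrist")[:,:,::-1]);print(T[:3,3])
```

```text
[0.50412351 0.08991267 0.3093471 ]
```

View pics/w2.png

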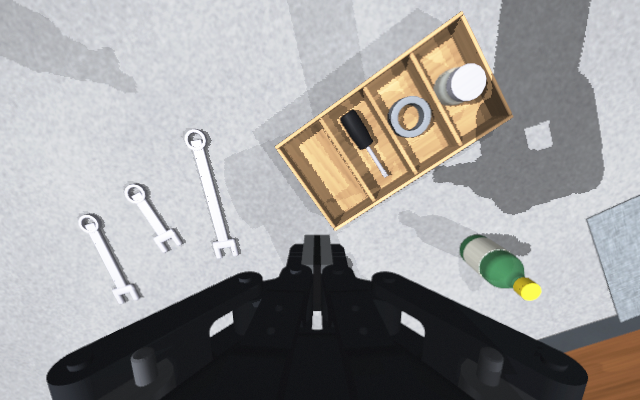

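Rim outer corners: (276,147), (334,229), (511,117), (462,12). The leftmost compartment is empty; the driver, tape and jar fill the others.

Run:
```python
from h import *
np.set_printoptions(precision=4,suppress=True)
T=np.load("T2.npy")
w=wworld(T,[(276,147),(334,229),(511,117),(462,12)],.045);print(w)
print(np.linalg.norm(w-np.roll(w,-1,0),axis=1))
c=w.mean(0);e=w[:2].mean(0)-c;print(c,c+e/np.linalg.norm(e)*.105, w[:2].mean(0)-e/np.linalg.norm(e)*.0375)
w=wworld(T,[(135,185),(170,242)],.006);print(w.mean(0))
```

```text
[[0.4466 0.0537 0.045 ]
 [0.5876 0.0819 0.045 ]
 [0.5329 0.3566 0.045 ]
 [0.3894 0.3291 0.045 ]]
[0.1438 0.28   0.1461 0.2812]
[0.4891 0.2053 0.045 ] [0.51   0.1024 0.045 ] [0.5096 0.1046 0.045 ]
[ 0.4661 -0.1776  0.006 ]
```

>>> jog_arm(
  hand=[0,0,0,0,0],
  travel=[
    [0.0055,0.0145,0],
    [0,0,-0.055],
    [0,0,-0.055],
    [0,0,-0.055],
    [0,0,-0.047],
  ],
  yaw=[0,0,0,0,0],
)

```text
time_s: 9.68
position: [0.5095, 0.1059, 0.0954]
tool_rot: [[-0.921, 0.389, -0.0], [0.389, 0.921, 0.0], [0.0, 0.0, -1.0]]
ft_force: [0.6, -1.0, -0.0]
grip_width: 0.0003
gripper_force: 0.0
```

>>> jog_arm(
  hand=[0,0,0,0,0],
  travel=[
    [0,0,0],
    [0,0,0],
    [0,0,0],
    [0,0,0],
    [0,0,0],
  ],
  yaw=[0,0,0,0,0],
)

```text
time_s: 10.3
position: [0.5098, 0.1051, 0.098]
tool_rot: [[-0.921, 0.389, 0.001], [0.389, 0.921, -0.0], [-0.001, 0.0, -1.0]]
ft_force: [-0.2, 0.3, -0.1]
grip_width: 0.0003
gripper_force: 0.0
```

Run:
```python
from h import *
a=env.get_image("scene")[60:250,220:420,::-1];b=env.get_image("side")[130:320,270:470,::-1]
cv2.imwrite("pics/p2.png",cv2.resize(np.hstack([a,b]),None,fx=2,fy=2,interpolation=3))
```

```text
(no output)
```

View pics/p2.png

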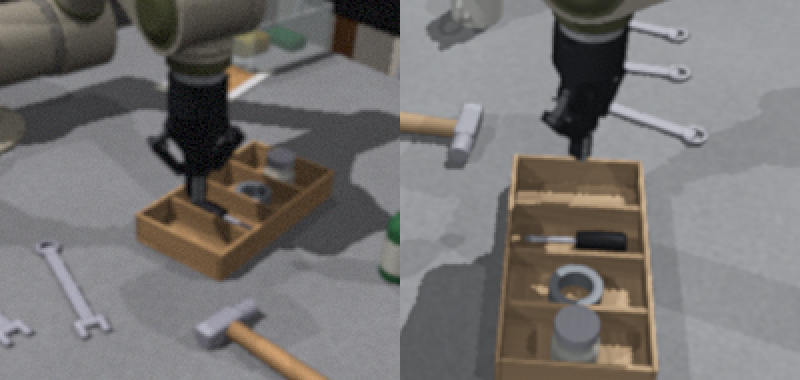

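The fingertips (scene crop (195,200), side crop (581,157)) hover about 36 mm above the rim of the empty compartment. I'll hold, then raise.

>>> jog_arm(
  hand=[0,0,0,0,0],
  travel=[
    [0,0,0],
    [0,0,0],
    [0,0,0],
    [0,0,0],
    [0,0,0],
  ],
  yaw=[0,0,0,0,0],
)

```text
time_s: 11.02
position: [0.5096, 0.1051, 0.0973]
tool_rot: [[-0.921, 0.389, -0.0], [0.389, 0.921, -0.0], [0.0, -0.0, -1.0]]
ft_force: [0.2, -0.2, 0.9]
grip_width: 0.0
gripper_force: 0.0
```

>>> jog_arm(
  hand=[0,0,0,0,0],
  travel=[
    [0,0,0],
    [0,0,0],
    [0,0,0],
    [0,0,0],
    [0,0,0],
  ],
  yaw=[0,0,0,0,0],
)

```text
time_s: 11.65
position: [0.5096, 0.1051, 0.0973]
tool_rot: [[-0.921, 0.389, -0.0], [0.389, 0.921, 0.0], [0.0, 0.0, -1.0]]
ft_force: [0.4, -0.1, 0.5]
grip_width: -0.0002
gripper_force: 0.0
```

>>> jog_arm(
  hand=[0,0,0,0,0],
  travel=[
    [0,0,0],
    [0,0,0],
    [0,0,0],
    [0,0,0],
    [0,0,0],
  ],
  yaw=[0,0,0,0,0],
)

```text
time_s: 12.28
position: [0.5096, 0.1051, 0.0973]
tool_rot: [[-0.921, 0.389, -0.0], [0.389, 0.921, 0.0], [0.0, -0.0, -1.0]]
ft_force: [0.3, 0.3, -0.4]
grip_width: 0.0002
gripper_force: 0.0
```

>>> jog_arm(
  hand=[0,0,0,0,0],
  travel=[
    [0,0,0],
    [0,0,0],
    [0,0,0],
    [0,0,0],
    [0,0,0],
  ],
  yaw=[0,0,0,0,0],
)

```text
time_s: 12.9
position: [0.5096, 0.1051, 0.0973]
tool_rot: [[-0.921, 0.389, 0.0], [0.389, 0.921, -0.0], [-0.0, 0.0, -1.0]]
ft_force: [0.7, -0.4, 0.1]
grip_width: 0.0003
gripper_force: 0.0
```

>>> jog_arm(
  hand=[0,0,0,0,0],
  travel=[
    [0,0,0.05],
    [0,0,0.055],
    [0,0,0.055],
    [0,0,0.055],
    [0,0,0.03],
  ],
  yaw=[0,0,0,0,0],
)

```text
time_s: 13.52
position: [0.5096, 0.1052, 0.3453]
tool_rot: [[-0.921, 0.389, 0.004], [0.389, 0.921, -0.0], [-0.004, 0.001, -1.0]]
ft_force: [0.7, 0.6, -0.9]
grip_width: 0.0001
gripper_force: 0.0
```

>>> jog_arm(
  hand=[0,0,0,0,0],
  travel=[
    [0,0,0.01],
    [0,0,0],
    [0,0,0],
    [0,0,0],
    [0,0,0],
  ],
  yaw=[0,0,0,0,0],
)

```text
time_s: 14.15
position: [0.5095, 0.1051, 0.3518]
tool_rot: [[-0.921, 0.389, -0.001], [0.389, 0.921, 0.0], [0.001, -0.0, -1.0]]
ft_force: [0.0, -0.4, -0.0]
grip_width: -0.0001
gripper_force: 0.0
```

```bash
python3 -c "
from rig import env
s=env.observe();print(s['time_s'],s['position'])
if s['position'][2]>.3: print(env.close_job())"
```

```text
14.15 [0.50953192 0.10509909 0.35177022]
the job is handed in; nothing more can be done
None
```

I pointed at the middle of the shortest spanner and then the empty compartment, each for over two seconds with the fingertips about 3.5 cm above and nothing touched; I finished with the hand about 33 cm up and handed the job in at 14.2 s (no verdict came back).

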